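Fasten the stock trunk with its hasp and drop pin

ROBOT

A 6-joint arm with a two-finger parallel gripper is mounted at the origin on a cart in front of the work surface, level with it; the furniture and walls round the work are solid. World frame = base frame: x ahead of the robot, y to its left, z up, the work surface at z = 0. Lengths are in m, angles in rad, forces in N, time in s.
With the tool pointing down it reaches from about 0.25 to 0.8 m from the base axis. Payload 3.9 kg.
Tool frame: the origin (TCP) lies at the very end of the fingers, on their centre line; the grasp point (between the pads) lies 19 mm behind it (env.grip_point_offset is the distance from the TCP to the grasp point, in m); z points along the fingers, y is the line along which they close (so a half turn about z gives the same grasp; the last joint's range is limited). The gripper opens to 85 mm and grips with 20 to 120 N. Pads are 22 mm wide; open, the fingers measure 114 mm over their backs; the gripper's body (76 mm by 85 mm) begins 54 mm behind the grasp point. The pads swing forward as they close: fully open they stand 13 mm farther back than shut.
Start: joints at [-1.313, 0.26, -0.138, 1.173, 0, 1.571], TCP at [0.134, -0.508, 0.231] pointing down, gripper open.
Joint ranges: [-2.78, 2.78], [-0.83, 1.72], [-1.28, 1.37], [-1.9, 2.12], [-1.57, 1.48], [-3.14, 3.14]. Speed limits (rad/s): [2.57, 2.57, 3.14, 3.14, 3.14, 3.14].

INTERFACE

Orientations are given as a unit quaternion [x, y, z, w].
In Python, from station import env gives the robot as it stands. The module is installed in compiled form; this text tells all that it offers. Calls block until the motion is done:
- env.move_pose(position, orientation): joint-space move of the TCP to a pose.
- env.move_linear(position, ori=None, velocity=0.15, threshold=None): straight line of the TCP; ori=None keeps the orientation; velocity is the mean speed in m/s. With threshold (N) it stops when the force on the tool has changed by that much, and returns True; else False.
- env.goto_joints(angles): joint-space move.
- env.open_gripper() and env.close(grasp_force=None): open the fingers fully, or close them until they stop; grasp_force is the grip in N (None keeps the last).
- env.dwell(seconds).
- env.ik(position, orientation): joint angles nearest the present ones, or None.
- env.get_state(): the state.
- env.snapshot(name): name is "scene" or "top" or "wrist"; returns a dict with "frame" (400x640x3 uint8, red, green, blue), "intrinsics" (3x3 intrinsics, pixels), "world_from_camera" (4x4, takes a point from camera to world coordinates). Camera axes: x right, y down, z forward; pixel columns grow to the right and rows downward; lengths in m; the calibration is good to about 2 mm. A picture is of the moment at which its call begins. There is no depth.
A pose or a line that the arm cannot do raises env.MotionError and nothing moves.
- env.sign_off(): hands the job in; it is judged then, once.
Trained networks look in the newest picture that a camera, given by its name, has taken for a name from the list of things; names that differ only in an ending like _2 or _b are one class to them, and where a whole thing is asked for, a point or a joint stands for the part that bears it (a point fixed in the world has none). Each returns a list of dicts, best first, with "confidence" (0 to 1); they miss things now and then, are a little off and sometimes report something else, mostly with a low value. They report only what shows in the picture. A call takes as long as a camera call.
- env.find_in(label, camera): "rect" ([centre column, centre row, width, height] in pixels, round what is visible of it).
- env.place_of(label, camera): "centre" ([column, row] in pixels: a listed point, or the origin of a listed thing).
The state is a dict: "clock": time; "q": joint angles; "joint_vel": joint speeds; "joint_torque": joint torques, N m; "tool_pos": TCP position; "tool_rot": TCP orientation; "contact_force": force on the tool from outside, world axes, zero at the start; "moment": the same for the moment, N m; "grip_width": finger opening in m; "finger_force": force on a finger pad.
Only numpy, scipy, OpenCV 4.12 (cv2) and the standard library are available. Lean on these libraries where they do the work, as an engineer would, in place of code of your own. Each camera call takes 0.05 s, during which the arm holds its last target. There are 200 camera calls.

TASK

The stock trunk is shut but not fastened: its hasp is thrown back over the lid and the red-handled drop pin is parked in the staple. Pull the pin out and stand it, tip down, in the tall sand-coloured beaker; let go of it there, swing the hasp forward and fully down over the staple, then take the pin again and drop it through the staple's eye until its collar sits on the eye. The trunk stays shut, the beaker stays standing and the other pots stay where they are.

Things in the scene. Friction and masses are not known exactly. Their poses are not given: they have to be found in the camera images.
- trunk: plywood stock trunk with aluminium edges and steel corners, 140 mm deep (its x), 200 mm wide (its y), 125 mm high with the lid shut; it is heavy and does not move. Origin under its centre on the worktop; its -x axis points out of the front face (70 mm from the origin), towards the robot, turned up to 0.25 rad; z is up
- trunk_lid (a joint): angle of the trunk's lid about the hinge along its back rim: 0 shut, grows as it opens
- hasp (a joint): angle of the hasp about its hinge: 0 = closed, hanging flat against the front with its slot over the staple; pi/2 = straight out of the front; pi = straight up; it starts at 3.75 to 4.35, thrown back over the lid but not lying on it. The hinge is stiff (0.05 N m, about 1.2 N at mid-strap): the hasp stays where it is left. A parked pin blocks it
- hasp_hinge (a point): middle of the hasp's hinge line on the upper front edge of the lid, 75 mm in front of the trunk's centre, 125 mm above the worktop; the hinge line is parallel to the trunk's y; axes as the trunk's
- hasp_end (a point): middle of the free end of the hasp, 90 mm from the hinge. The hasp is a steel strap 46 mm wide and 4 mm thick: solid plate for the first 50 mm from the hinge, then a slot 32 mm wide and 22 mm long, then a solid end with a turned lip. When closed its outer face is 8 mm in front of the trunk's front face
- staple_eye (a point): centre of the staple's round eye, on its upper face: 26 mm in front of the trunk's front face and 70 mm above the worktop. The eye is level (its hole is vertical), hole about 14 mm across, ring about 28 mm outside and 7 mm thick, on a stem 9 mm wide; axes as the trunk's
- drop_pin: drop pin, 108 mm long, 50 to 80 g: steel shaft 10 mm in diameter and 58 mm long with a tapered tip, a collar 24 mm across and 4 mm thick, above it a round red grip 16 mm in diameter, 46 mm long. Origin on the axis at the underside of the collar; z points along the axis from tip to grip. It starts upright in the staple's eye, origin at point staple_eye
- pin_tip (a point): tip of the pin's shaft, 58 mm below the pin's origin
- pin_grip (a point): middle of the red grip, 27 mm above the pin's origin
- tall_beaker: tall speckled sand-coloured ceramic beaker, open at the top, empty, 57 mm across, 73 mm high, about 48 mm inside at the rim, tapering to about 36 mm at the inner floor 5 mm up. Origin under its centre. It stands loose on the worktop in one of three places, swapped with the blue tumbler and the terracotta cup. A pin let go in it leans 15 to 23 degrees
- beaker_rim (a point): centre of the beaker's mouth, 73 mm above its foot
- blue_tumbler: blue and brown ceramic tumbler, 65 mm across, 61 mm high, a bystander; origin under its centre
- terracotta_cup: small terracotta cup, 45 mm across, 45 mm high, a bystander; origin under its centre

How it is judged:
By the outcome, as a careful person would: the job done as asked, in the order asked, and still so for the second after the job is handed in, with the robot touching nothing.
It also fails if it takes over 72 s, if anything falls off the work surface, if the arm or the gripper's body presses on something with over 40 N, if the wrist force passes 120 N, or if a joint passes its speed limit or range.

## Working session

There is one attempt and no reset: what is moved stays moved. The work goes in short steps, each a Python script; the robot and the scene stay as the last script left them, time stands still between calls to the robot, and variables do not carry over. Pictures are saved under pics/ and viewed, at most 10 in all, crops included, and the job is handed in when it is done.

```bash
ls; mkdir -p pics; cat > h.py <<'E'
import numpy as np, cv2
from station import env
from scipy.spatial.transform import Rotation as R
def ray(s,px):
    K=np.array(s["intrinsics"]);T=np.array(s["world_from_camera"])
    d=T[:3,:3]@np.linalg.solve(K,[px[0],px[1],1.]);return T[:3,3],d/np.linalg.norm(d)
def onz(s,px,z):
    o,d=ray(s,px);return o+d*(z-o[2])/d[2]
def proj(s,p):
    K=np.array(s["intrinsics"]);T=np.linalg.inv(np.array(s["world_from_camera"]))
    c=K@(T[:3,:3]@np.array(p)+T[:3,3]);return c[:2]/c[2]
def tri(rays):
    A=sum(np.eye(3)-np.outer(d,d) for o,d in rays);b=sum((np.eye(3)-np.outer(d,d))@o for o,d in rays)
    return np.linalg.solve(A,b)
def save(s,n,crop=None,f=1):
    im=s["frame"][:,:,::-1]
    if crop: x0,y0,x1,y1=crop; im=im[y0:y1,x0:x1]
    cv2.imwrite("pics/"+n,cv2.resize(np.ascontiguousarray(im),None,fx=f,fy=f))
np.set_printoptions(precision=4,suppress=True)
E
python3 - <<'E'
from h import *
S={c:env.snapshot(c) for c in("scene","top")}
for c in S: save(S[c],c+"0.png")
L=["staple_eye","pin_grip","pin_tip","drop_pin","hasp_hinge","hasp_end","beaker_rim","tall_beaker","blue_tumbler","terracotta_cup","trunk"]
for l in L:
    rs=[]
    for c in S:
        r=env.place_of(l,c)
        print(l,c,[(np.round(x["centre"],1),round(x["confidence"],2)) for x in r[:3]])
        if r: rs.append(ray(S[c],r[0]["centre"]))
    if len(rs)==2:
        p=tri(rs);print("   ",p,[np.linalg.norm(np.cross(p-o,d)) for o,d in rs])
for c in S:print(np.array(S[c]["world_from_camera"]))
print(env.get_state())
E
```

```text
pics
staple_eye scene [(array([332.7, 268.6]), 0.78)]
staple_eye top [(array([287.3, 225.7]), 0.61), (array([287.1, 187.5]), 0.26)]
    [ 0.4841 -0.0052  0.0791] [np.float64(0.0006327267010551795), np.float64(0.0006327267010552347)]
pin_grip scene [(array([333.2, 258.2]), 0.69)]
pin_grip top [(array([284.1, 223.8]), 0.56)]
    [ 0.4855 -0.0026  0.1132] [np.float64(0.0027136372903979857), np.float64(0.0027136372903978846)]
pin_tip scene [(array([331.7, 286.5]), 0.54)]
pin_tip top []
drop_pin scene [(array([335.2, 268. ]), 0.8)]
drop_pin top [(array([291.4, 224.5]), 0.48)]
    [ 0.4862 -0.0144  0.0681] [np.float64(0.00023209493621045645), np.float64(0.00023209493621040528)]
hasp_hinge scene [(array([322.7, 245.6]), 0.73)]
hasp_hinge top [(array([288. , 216.3]), 0.58)]
    [ 0.5064 -0.0094  0.124 ] [np.float64(0.0023376672777510607), np.float64(0.0023376672777511084)]
hasp_end scene [(array([283.6, 209.9]), 0.76)]
hasp_end top [(array([281.1, 178.8]), 0.6)]
    [0.5823 0.0007 0.1749] [np.float64(0.000551352301193067), np.float64(0.0005513523011927459)]
beaker_rim scene [(array([402.5, 2
[... 1116 characters left out ...]
.6609 -0.7504  0.7337]
 [ 0.      0.      0.      1.    ]]
[[ 0.0048 -0.9981  0.0619  0.4845]
 [-1.     -0.0053 -0.0079 -0.0791]
 [ 0.0082 -0.0618 -0.9981  0.9495]
 [ 0.      0.      0.      1.    ]]
{'clock': 1.2, 'q': array([-1.313 ,  0.26  , -0.1381,  1.1727, -0.    ,  1.5708]), 'joint_vel': array([ 0.0021, -0.0013, -0.0006,  0.0002,  0.0013,  0.0015]), 'joint_torque': array([ -0.0003, -40.5627,  25.4233,   0.0013,   0.0001,   0.    ]), 'tool_pos': array([ 0.1338, -0.5076,  0.2313]), 'tool_rot': array([ 0.9917,  0.1286, -0.    , -0.    ]), 'contact_force': array([0.7488, 0.7768, 0.357 ]), 'moment': array([ 0.0186, -0.0161, -0.0057]), 'finger_force': 0.0, 'grip_width': 0.08536384883553222}
```

View pics/scene0.png

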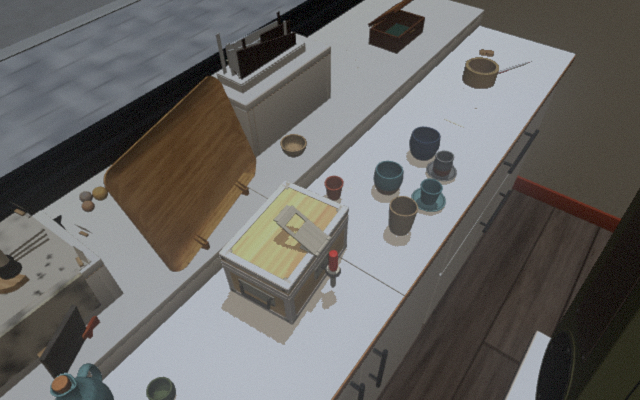

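View pics/top0.png

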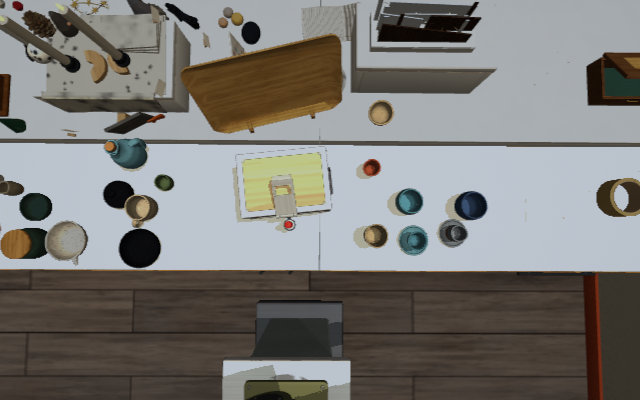

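The pin stands in the staple at top (289,225), scene (333,262). The beaker is at top (375,236), the tumbler at (409,201) and the terracotta cup at (372,168). The trunk's front edge runs from (241,220) to (331,210), which gives a yaw of about 0.11. I'll go to a tilted pre-grasp and look with the wrist camera.

```bash
cat >> h.py <<'E'
def rot(yaw,t):
    """tool z: down tilted by t toward heading yaw; tool x ahead/up"""
    f=np.array([np.cos(yaw),np.sin(yaw),0]);u=np.array([0,0,1.])
    z=-np.cos(t)*u+np.sin(t)*f;x=np.cos(t)*f+np.sin(t)*u
    return R.from_matrix(np.c_[x,np.cross(z,x),z])
def tcp_for(g,r,d): return np.array(g)+d*r.as_matrix()[:,2]   # grasp point g lies d behind the TCP
E
python3 - <<'E'
from h import *
S=env.snapshot("top")
for n,px in dict(bl=(236,152),br=(326,147),fr=(331,210),fl=(241,220)).items(): print(n,onz(S,px,.125))
r=rot(.11,.6)
p=tcp_for([.485,-.011,.105],r,-.10)
print(env.ik(p,r.as_quat()))
env.move_pose(p,r.as_quat())
print(env.get_state()["clock"],env.get_state()["tool_pos"],p)
W=env.snapshot("wrist");save(W,"w1.png")
C={"wrist":W,"scene":env.snapshot("scene"),"top":env.snapshot("top")}
for l in["staple_eye","pin_grip","drop_pin","hasp_hinge","hasp_end","beaker_rim","tall_beaker"]:
    print(l)
    rs=[]
    for c in C:
        q=env.place_of(l,c)
        print("  ",c,[(np.round(x["centre"],1),round(x["confidence"],2)) for x in q[:2]])
        if q: rs.append(ray(C[c],q[0]["centre"]))
    if len(rs)>1:
        p=tri(rs);print("  ",p,np.array([np.linalg.norm(np.cross(p-o,d)) for o,d in rs]))
print(W["world_from_camera"],W["intrinsics"])
E
```

```text
bl [0.6479 0.1072 0.125 ]
br [ 0.6606 -0.0945  0.125 ]
fr [ 0.5189 -0.1062  0.125 ]
fl [0.4957 0.0933 0.125 ]
[-0.1477 -0.2514 -0.9894  0.2484  0.1444  2.9274]
3.2917 [ 0.4295 -0.0177  0.188 ] [ 0.4289 -0.0172  0.1875]
staple_eye
   wrist [(array([317.9, 207.6]), 0.73)]
   scene [(array([332. , 271.2]), 0.62), (array([279.7, 211.7]), 0.27)]
   top [(array([287.3, 227.4]), 0.84)]
   [ 0.4839 -0.0065  0.0719] [0.0049 0.0031 0.0046]
pin_grip
   wrist [(array([319.5, 196.9]), 0.89)]
   scene [(array([336.4, 258.9]), 0.79)]
   top [(array([285.4, 223.9]), 0.5), (array([367.8, 234.4]), 0.31)]
   [ 0.4851 -0.0086  0.107 ] [0.004  0.0047 0.0056]
drop_pin
   wrist [(array([317.8, 206.1]), 0.7)]
   scene [(array([333.6, 268.8]), 0.73)]
   top [(array([292.8, 226. ]), 0.47)]
   [ 0.4864 -0.0131  0.0684] [0.004  0.0019 0.0058]
hasp_hinge
   wrist [(array([318.5, 166.2]), 0.8)]
   scene [(array([323.8, 246.3]), 0.9)]
   top [(array([284.7, 213.8]), 0.64)]
   [ 0.5079 -0.0067  0.1247] [0.0022 0.0023 0.004 ]
hasp_end
   wrist [(array([317.3,  44.8]), 0.59)]
   scene [(array([281.2, 211. ]), 0.8)]
   top [(array([280.2, 176.8]), 0.7)]
   [0.5872 0.0018 0.1692] [0.0014 0.0008 0.0012]
beaker_rim
   wrist [(array([536.6, 258.6]), 0.88)]
   scene [(array([402.5, 203.1]), 0.58)]
   top [(array([378.2, 238.2]), 0.71)]
   [ 0.46   -0.2158  0.0759] [0.0021 0.005  0.0056]
tall_beaker
   wrist [(array([493.7, 262.6]), 0.91)]
   scene []
   top [(array([369.3, 232.5]), 0.61)]
   [ 0.4639 -0.2078  0.0141] [0.0037 0.0037]
[[ 0.1082 -0.9532  0.2821  0.414 ]
 [-0.9941 -0.1039  0.0303 -0.0199]
 [ 0.0005 -0.2838 -0.9589  0.3494]
 [ 0.      0.      0.      1.    ]] [[296.7898   0.     319.4818]
 [  0.     296.7898 198.8975]
 [  0.       0.       1.    ]]
```

View pics/w1.png

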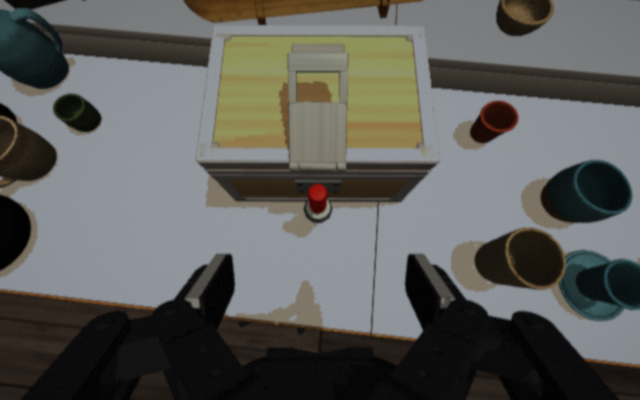

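The pin is centred between the fingers at (317,195). The lid's front edge is level at row ~161, so yaw ≈0.105. The hasp lies back with its end at (317,45), giving an angle of about 4.2. Next I grasp and lift.

```bash
python3 - <<'E'
from h import *
W=env.snapshot("wrist");f=W["frame"].astype(int)
for a,b in[((197,160),(440,163)),((214,27),(427,27))]:
    d=onz(W,b,.125)-onz(W,a,.125);print("yaw",np.arctan2(d[0],-d[1]),np.linalg.norm(d))
m=(f[...,0]>110)&(f[...,1]<70)&(f[...,2]<70)
m[:, :290]=0;m[:,350:]=0;m[:160]=0;m[230:]=0
v,u=np.nonzero(m);print("red",u.mean(),v.min(),v.max(),len(u))
print("axis mid",onz(W,(u.mean(),(v.min()+v.max())/2),.10),onz(W,(u.mean(),v.min()+5),.12))
yaw=.105;r=rot(yaw,.6)
mid=onz(W,(u.mean(),v.min()+5),.12)
e=np.array([.4857,-.009]); lat=np.array([-np.sin(yaw),np.cos(yaw)])
e=e+lat*((mid[:2]-e)@lat); print("pin xy",e)
p=tcp_for([*e,.103],r,.013)
env.move_linear(p,r.as_quat(),velocity=.08,threshold=8)
print(env.get_state()["tool_pos"],p,env.get_state()["contact_force"])
env.close(40)
s=env.get_state();print(s["grip_width"],s["finger_force"],s["contact_force"],s["clock"])
W=env.snapshot("wrist");save(W,"w2.png",(200,100,440,300),2.5)
E
```

```text
yaw 0.09593078720735207 0.19855157657971015
yaw 0.10929809352204424 0.2020995205294073
red 318.1981566820277 184 199 217
axis mid [ 0.4932 -0.0095  0.1   ] [ 0.4889 -0.0101  0.12  ]
pin xy [ 0.4858 -0.0104]
[ 0.4932 -0.0097  0.0926] [ 0.4931 -0.0096  0.0923] [-0.4455  0.0356 -0.1651]
0.014720094264520726 38.92238974571228 [-0.53    0.0841  3.4701] 6.775
```

View pics/w2.png

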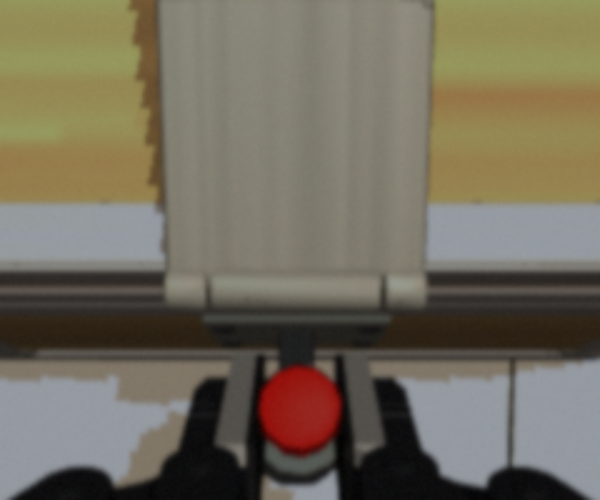

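The pin is gripped centrally (red top at full-frame (320,264)). I'll store the in-hand offset, lift, and measure the beaker.

```bash
python3 - <<'E'
from h import *
import json
W=env.snapshot("wrist");top=onz(W,(320,264),.120);print("pin top",top)
s=env.get_state();G=np.array(s["tool_pos"]);q=np.array(s["tool_rot"])
o0=np.array([*(top[:2]),.070])
c=R.from_quat(q).inv().apply(G-o0);print("c",c)
json.dump(dict(G=list(G),q=list(q),o0=list(o0),c=list(c)),open("grip.json","w"))
env.move_linear(G+[0,0,.085],velocity=.12)
print(env.get_state()["contact_force"],env.get_state()["grip_width"])
r=rot(.105,.6-.26)
p=np.array([.38,-.20,.20]);print(env.ik(p,r.as_quat()))
env.move_linear(p,r.as_quat(),velocity=.15)
W=env.snapshot("wrist");save(W,"w3.png");T=env.snapshot("top");S=env.snapshot("scene")
C=dict(wrist=W,top=T,scene=S)
for l,z in[("beaker_rim",.073),("tall_beaker",0)]:
  for c in C:
    for x in env.place_of(l,c)[:1]: print(l,c,np.round(x["centre"],1),round(x["confidence"],2),onz(C[c],x["centre"],z))
print([ (x["rect"],x["confidence"]) for x in env.find_in("tall_beaker","wrist")[:1]],env.get_state()["clock"])
E
```

```text
pin top [ 0.4873 -0.011   0.12  ]
c [ 0.0176 -0.0007 -0.0151]
[ 0.1752  0.349  -1.3317] 0.014591321534640102
[-0.6571 -0.0675 -0.6592  0.7286  0.2323  2.4088]
beaker_rim wrist [347.   25.9] 0.54 [ 0.5859 -0.2053  0.073 ]
beaker_rim top [376.7 233.4] 0.82 [ 0.4664 -0.2159  0.073 ]
beaker_rim scene [402.8 205.4] 0.84 [ 0.4624 -0.2125  0.073 ]
tall_beaker wrist [341.3 159. ] 0.85 [ 0.4672 -0.2173  0.    ]
tall_beaker top [371.2 233.9] 0.97 [ 0.4636 -0.2132  0.    ]
tall_beaker scene [398.5 230.3] 0.91 [ 0.4597 -0.2079  0.    ]
[([345.2, 154.8, 53.6, 56.1], 0.84)] 9.8667
```

View pics/w3.png

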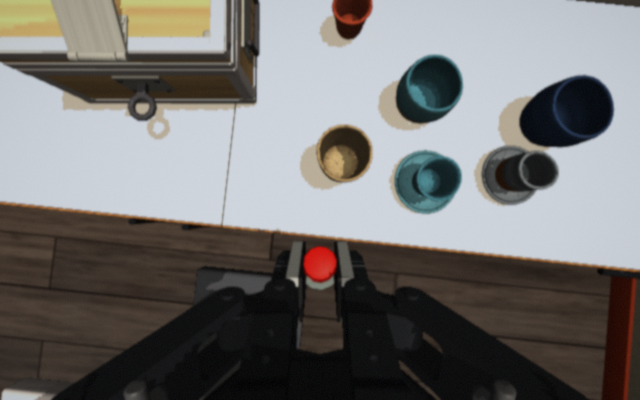

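The beaker mouth is centred at about (346,152), and the now-empty staple eye shows at (142,103). I'll compute both and place the pin, leaning forward.

```bash
cat >> h.py <<'E'
import json,os
if os.path.exists("grip.json"):
    J=json.load(open("grip.json"));Cg=np.array(J["c"])
def pinpose(o,head,lean,t0=.6,c=None):
    """tool pose that puts the held pin's origin at o, top leaning by lean toward head"""
    r=rot(head,t0-lean);return np.array(o)+r.apply(Cg if c is None else c),r.as_quat()
E
python3 - <<'E'
from h import *
W=env.snapshot("wrist")
b=onz(W,(346,152),.073);eye=onz(W,(142,103.5),.068);print("rim",b,"eye",eye)
print("width",onz(W,(372.5,152),.073)-onz(W,(316.5,152),.073))
bc=np.mean([b[:2],[.4644,-.2142]],axis=0) if np.linalg.norm(b[:2]-[.4644,-.2142])<.006 else b[:2]
print("beaker",bc)
f=np.array([np.cos(.105),np.sin(.105)]);lean=.26
def o(zt,xt=-.008): # tip at height zt, tip offset xt along f
    t=np.array([*(bc+f*xt),zt]);ax=np.array([*(f*np.sin(lean)),np.cos(lean)]);return t+.058*ax
p1,q=pinpose(o(.095),.105,lean);p2,_=pinpose(o(.010),.105,lean)
env.move_linear(p1,q,velocity=.1)
s=env.get_state()
W=env.snapshot("wrist");save(W,"w4.png",(220,120,460,320),2)
print(env.move_linear(p2,q,velocity=.05,threshold=4))
s=env.get_state();print(s["tool_pos"]-p2,s["contact_force"],s["clock"])
S=env.snapshot("scene");save(S,"s4.png",(340,150,460,250),5)
E
```

```text
rim [ 0.4623 -0.2177  0.073 ] eye [ 0.4903 -0.0117  0.068 ]
width [ 0.0057 -0.0541  0.    ]
beaker [ 0.4634 -0.2159]
False
[ 0.0002 -0.0001  0.0003] [-0.0724  0.3847  0.0494] 13.0333
```

View pics/s4.png

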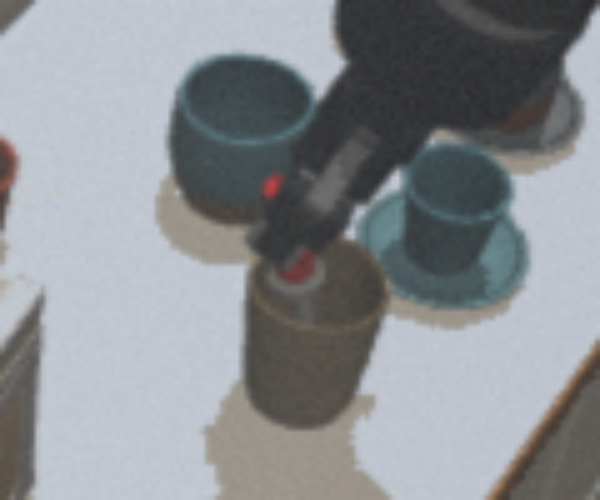

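The pin is inside the beaker, leaning forward, with the fingers above the rim. I'll release it, back off and check.

```bash
python3 - <<'E'
from h import *
s=env.get_state();r=R.from_quat(s["tool_rot"]);p=np.array(s["tool_pos"])
env.open_gripper();env.dwell(.3)
env.move_linear(p-.10*r.as_matrix()[:,2],velocity=.12)
env.move_linear(p-.10*r.as_matrix()[:,2]+[-.04,0,.03],velocity=.15)
W=env.snapshot("wrist");save(W,"w5.png");C=dict(wrist=W,top=env.snapshot("top"),scene=env.snapshot("scene"))
for l in["pin_grip","drop_pin","beaker_rim","tall_beaker"]:
    rs=[];print(l)
    for c in C:
        x=env.place_of(l,c)[:1]
        if x: print("  ",c,np.round(x[0]["centre"],1),round(x[0]["confidence"],2));rs.append(ray(C[c],x[0]["centre"]))
    if len(rs)>1: P=tri(rs);print("  ",P,np.array([np.linalg.norm(np.cross(P-o,d)) for o,d in rs]))
print(env.get_state()["clock"])
# hasp path feasibility
H=np.array([.5085,-.0085,.125]);yaw=.105;f=np.array([np.cos(yaw),np.sin(yaw),0])
for t,g in[(-.5,(.095,.03)),(-.3,(.09,.05)),(-.2,(.02,.09)),(0,(0,.09)),(.3,(-.06,.06)),(.8,(-.04,0)),(.9,(-.02,-.035))]:
    for fl in(0,1):
        rr=rot(yaw,t)
        if fl: rr=rr*R.from_euler("z",np.pi)
        j=env.ik(H+f*g[0]+[0,0,g[1]],rr.as_quat());print(t,fl,j)
E
```

```text
pin_grip
   wrist [327.3 158. ] 0.71
   top [377.7 227.1] 0.6
   scene [394.5 192.9] 0.68
   [ 0.483  -0.2159  0.0925] [0.0017 0.0018 0.0027]
drop_pin
   wrist [323.7 169.9] 0.77
   top [376.3 234.8] 0.59
   scene [399.  203.3] 0.74
   [ 0.469  -0.2141  0.0744] [0.004  0.0059 0.0028]
beaker_rim
   wrist [324.5 183.1] 0.78
   top [375.8 238. ] 0.66
   scene [401.8 205.7] 0.93
   [ 0.46   -0.2148  0.0704] [0.0026 0.0046 0.0049]
tall_beaker
   wrist [324.5 186. ] 0.57
   top [372.5 236.9] 0.87
   scene [397.1 228. ] 0.68
   [ 0.4616 -0.2165 -0.003 ] [0.0022 0.0057 0.0053]
16.2833
-0.5 0 [ 0.0232  0.8506  0.5667  1.7855 -0.0392  3.0698]
-0.5 1 [ 0.0232  0.8506  0.5667  1.7855 -0.0392 -0.0718]
-0.3 0 [ 0.0157  0.6517  0.3092  1.5272 -0.0264  3.0562]
-0.3 1 [ 0.0157  0.6517  0.3092  1.5272 -0.0264 -0.0853]
-0.2 0 [ 0.0005  0.4268  0.0465  1.3894 -0.0207  3.0391]
-0.2 1 [ 0.0005  0.4268  0.0465  1.3894 -0.0207 -0.1025]
0 0 [-0.0167  0.2397 -0.2093  1.1218  0.      3.0199]
0 1 [-0.0167  0.2397 -0.2093  1.1218  0.     -0.1217]
0.3 0 [-0.0696 -0.0482 -0.6772  0.6462  0.0513  2.9747]
0.3 1 [-0.0696 -0.0482 -0.6772  0.6462  0.0513 -0.1669]
0.8 0 None
0.8 1 None
0.9 0 None
0.9 1 None
```

View pics/w5.png

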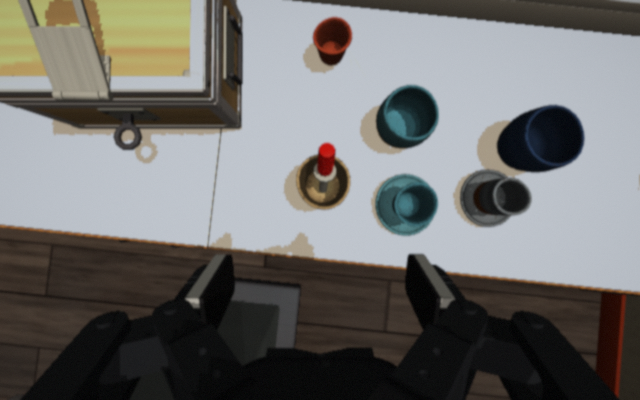

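The pin stands in the beaker leaning forward: red grip at (327,158), beaker at (324,182). Now the hasp. I'll plan the arc with the gripper shut and the wrist flipped, so the camera stays clear of the board behind, and check every waypoint first.

```bash
cat > hasp.py <<'E'
from h import *
H=np.array([.5085,-.0087,.125]);yaw=.103;f=np.array([np.cos(yaw),np.sin(yaw),0])
def W(g): return H+f*g[0]+[0,0,g[1]]
def q(t): return (rot(yaw,t)*R.from_euler("z",np.pi)).as_quat()
def ax(t): return np.array([np.cos(t),np.sin(t)]),np.array([np.sin(t),-np.cos(t)])  # x_tool, z_tool in (f,z)
def un(phi): return np.array([np.cos(phi),np.sin(phi)]),np.array([np.sin(phi),-np.cos(phi)])
def A(phi,gap=0.):      # strap end against the finger's front face, 18 mm up from the tip
    t=np.clip(phi-np.pi/2,-.25,.48);x,z=ax(t);u,n=un(phi)
    return .088*u+.004*n+(.011+gap)*x+.018*z,t
def B(phi,r=.036,d=0.):
    t=.5;x,z=ax(t);u,n=un(phi);return r*u+(.003+.011*abs(x@n)-d)*n,t
E
python3 - <<'E'
from hasp import *
pa=[A(.50,.022)]+[A(p) for p in np.linspace(.5,2.05,7)]
pb=[B(p) for p in np.linspace(2.05,4.71,9)]
for g,t in pa+pb:
    j=env.ik(W(g),q(t));print(np.round(g,3),round(t,2),None if j is None else np.round(j,2))
g,t=pa[0]
up=W(g+[.02,.12]);print(env.ik(up,q(t)))
env.close(20)
s=env.get_state();p=np.array(s["tool_pos"]);print(p)
env.move_linear(p+[0,.03,.15],velocity=.2)
env.move_pose(up,q(t))
env.move_linear(W(g),velocity=.12,threshold=6)
s=env.get_state();print(s["tool_pos"]-W(g),s["clock"],s["contact_force"])
save(env.snapshot("scene"),"s6.png",(200,110,400,310),3)
E
```

```text
[0.107 0.013] -0.25 [ 0.02  0.66  0.24  1.4  -0.02 -0.09]
[0.085 0.019] -0.25 [ 0.01  0.62  0.17  1.38 -0.02 -0.09]
[0.073 0.037] -0.25 [ 0.01  0.58  0.16  1.4  -0.02 -0.09]
[0.056 0.053] -0.25 [ 0.01  0.55  0.14  1.41 -0.02 -0.09]
[0.036 0.063] -0.25 [ 0.01  0.51  0.09  1.41 -0.02 -0.09]
[0.018 0.069] -0.04 [-0.01  0.31 -0.17  1.13 -0.   -0.11]
[-0.001  0.072] 0.22 [-0.04  0.09 -0.47  0.79  0.03 -0.14]
[-0.019  0.069] 0.48 [-0.08 -0.09 -0.77  0.41  0.08 -0.16]
[-0.004  0.038] 0.5 [-0.07 -0.03 -0.83  0.28  0.08 -0.15]
[-0.017  0.035] 0.5 [-0.08 -0.05 -0.86  0.27  0.09 -0.16]
[-0.028  0.026] 0.5 [-0.08 -0.06 -0.89  0.24  0.09 -0.16]
[-0.035  0.012] 0.5 [-0.09 -0.05 -0.93  0.2   0.09 -0.17]
[-0.036 -0.003] 0.5 [-0.09 -0.02 -0.96  0.14  0.09 -0.17]
[-0.032 -0.016] 0.5 [-0.09  0.01 -0.98  0.09  0.09 -0.17]
[-0.028 -0.024] 0.5 [-0.08  0.03 -0.99  0.06  0.09 -0.16]
[-0.022 -0.031] 0.5 [-0.08  0.05 -0.99  0.04  0.09 -0.16]
[-0.013 -0.036] 0.5 [-0.08  0.08 -0.98  0.02  0.09 -0.16]
[ 0.0175  0.6726  0.5778  1.7251 -0.0211 -0.0829]
[ 0.4087 -0.2168  0.2107]
[ 0.0007 -0.      0.0008] 21.325 [ 0.5765 -0.1351  0.9203]
```

View pics/s6.png

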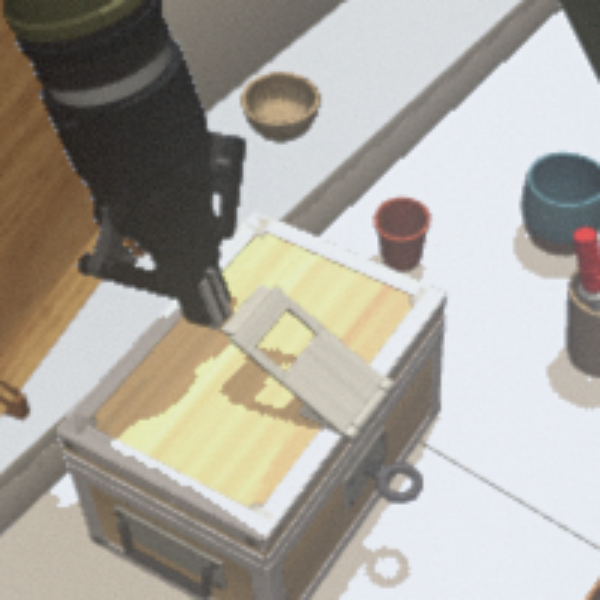

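The closed fingers are just behind and below the strap end (fingertip at about (210,320), strap end at (255,310) in the crop). Next I sweep it forward and down.

```bash
python3 - <<'E'
from hasp import *
bad=False
for p in np.linspace(.5,2.05,7):
    g,t=A(p)
    if env.move_linear(W(g),q(t),velocity=.12,threshold=12): bad=True;print("stop A",p,env.get_state()["contact_force"]);break
print(env.get_state()["clock"])
S=env.snapshot("scene");save(S,"s7.png",(200,110,400,310),3)
x=env.place_of("hasp_end","scene");print([(np.round(i["centre"],1),round(i["confidence"],2)) for i in x[:2]])
for p in np.linspace(1.6,2.5,7):
    u,n=un(p);print(round(p,2),proj(S,W(.09*u)))
E
```

```text
23.9917
[(array([399.4, 206.8]), 0.66)]
1.6 [323.6406 211.0752]
1.75 [331.1093 214.9799]
1.9 [338.4326 219.6655]
2.05 [345.3916 224.9994]
2.2 [351.7791 230.824 ]
2.35 [357.4095 236.9642]
2.5 [362.1283 243.2365]
```

View pics/s7.png

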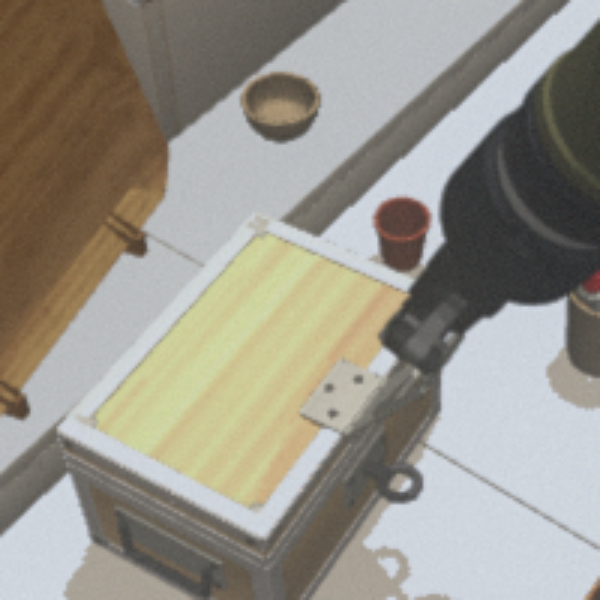

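The hasp now leans forward of vertical with the fingers behind it. I continue with the solid plate: slide down it, then press it round and shut.

```bash
python3 - <<'E'
from hasp import *
hit=False
for i,p in enumerate(np.linspace(2.05,4.71,9)):
    g,t=B(p)
    if env.move_linear(W(g),q(t),velocity=.1,threshold=12): hit=True;print("stop B",p,env.get_state()["contact_force"]);break
if not hit:
    s=env.get_state();print(s["contact_force"])
    print(env.move_linear(np.array(s["tool_pos"])+f*.010,velocity=.03,threshold=8))
    s=env.get_state();print("pushed",(s["tool_pos"]-W(g))@f,s["contact_force"])
s=env.get_state();p=np.array(s["tool_pos"])
env.move_linear(p-f*.03+[0,0,.01],velocity=.12)
env.move_linear(p-f*.10+[0,0,.12],velocity=.2)
r=rot(.105,.34)
env.move_pose([.36,-.19,.22],r.as_quat());env.open_gripper()
C=dict(wrist=env.snapshot("wrist"),top=env.snapshot("top"),scene=env.snapshot("scene"))
save(C["wrist"],"w8.png")
for l in["pin_grip","drop_pin","beaker_rim","tall_beaker","hasp_end","staple_eye"]:
    rs=[];print(l)
    for c in C:
        x=env.place_of(l,c)[:1]
        if x: print("  ",c,np.round(x[0]["centre"],1),round(x[0]["confidence"],2));rs.append(ray(C[c],x[0]["centre"]))
    if len(rs)>1: P=tri(rs);print("  ",P,np.array([np.linalg.norm(np.cross(P-o,d)) for o,d in rs]))
s=C["scene"]
save(s,"s8.png",(290,150,430,310),3)
a=cv2.imread("pics/w8.png");b=cv2.imread("pics/s8.png")
b=cv2.resize(b,(350,400));a=a[0:300,0:450];a=cv2.copyMakeBorder(a,0,100,0,0,cv2.BORDER_CONSTANT);cv2.imwrite("pics/c8.png",np.hstack([a,b]))
print(env.get_state()["clock"])
E
```

```text
[-1.0605  0.044   0.5587]
True
pushed 0.0016533911556760263 [-0.3542  0.3786  1.0622]
pin_grip
   wrist [357.9 114.2] 0.59
   top [374.2 227.9] 0.48
   [ 0.4801 -0.2116  0.0911] [0.0042 0.0042]
drop_pin
   wrist [354.  128.5] 0.92
   top [379.  230.8] 0.59
   scene [399.5 205.7] 0.64
   [ 0.473  -0.2194  0.0608] [0.0038 0.0039 0.0015]
beaker_rim
   wrist [353.1 137.2] 0.71
   top [377.5 233.9] 0.71
   scene [402.  204.3] 0.93
   [ 0.4648 -0.2167  0.07  ] [0.0022 0.0016 0.0013]
tall_beaker
   wrist [348.7 151. ] 0.62
   top [368.1 237.7] 0.93
   scene [398.6 227.1] 0.84
   [ 0.4584 -0.2097  0.0096] [0.0073 0.0071 0.003 ]
hasp_end
   wrist [178.1  86.1] 0.59
   top [291.4 214.1] 0.42
   scene [322.5 275. ] 0.69
   [ 0.5111 -0.0087  0.0322] [0.0021 0.0029 0.0015]
staple_eye
   wrist [163.3  95.3] 0.79
   top [291.3 225.9] 0.7
   scene [333.3 271.3] 0.97
   [ 0.4855 -0.0108  0.0656] [0.0025 0.0039 0.0024]
32.3333
```

View pics/c8.png

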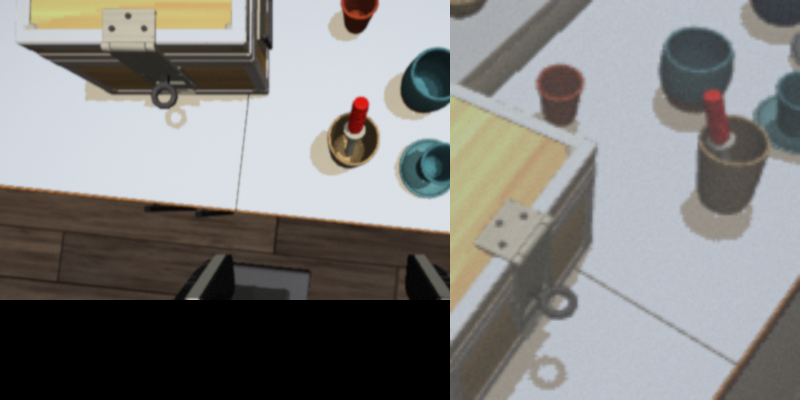

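The hasp hangs closed: eye through the slot at (163,96), end at z≈0.032. The pin leans in the beaker with its top at (361,100) and collar at (355,131). I'll fit the pin's pose from the red-grip silhouettes.

```bash
cat > fitpin.py <<'E'
from h import *
from scipy.optimize import least_squares
def redmask(s,near,rad=45):
    f=s["frame"].astype(float);m=((f[...,0]>70)&(f[...,0]>2.2*f[...,1])&(f[...,0]>2.2*f[...,2])).astype(np.uint8)
    n,l,st,c=cv2.connectedComponentsWithStats(m)
    ok=[i for i in range(1,n) if st[i,4]>15 and np.linalg.norm(c[i]-near)<rad]
    i=min(ok,key=lambda i:np.linalg.norm(c[i]-near));M=cv2.moments((l==i).astype(np.uint8),True);return feat(M),M["m00"]
def feat(M):
    a,b,c=M["mu20"]/M["m00"],M["mu11"]/M["m00"],M["mu02"]/M["m00"]
    return np.array([M["m10"]/M["m00"],M["m01"]/M["m00"],a,b,c])
def axis(a,b): return np.array([a,b,np.sqrt(1-a*a-b*b)])
def pred(s,x):
    d=axis(x[3],x[4]);e1=np.cross(d,[1,0,0]);e1/=np.linalg.norm(e1);e2=np.cross(d,e1)
    th=np.linspace(0,2*np.pi,24,endpoint=False)
    P=[x[:3]+k*d+.008*(np.cos(t)*e1+np.sin(t)*e2) for k in(.004,.050) for t in th]
    uv=np.array([proj(s,p) for p in P],np.float32);return feat(cv2.moments(cv2.convexHull(uv)))
def fit(cams,near0):
    ob=[]
    for s in cams:
        o,A=redmask(s,proj(s,near0));ob.append(o);print("area",A)
    def res(x):
        out=[]
        for s,o in zip(cams,ob):
            p=pred(s,x);k=np.sqrt(o[2]+o[4]);out+=list(p[:2]-o[:2])+list((p[2:]-o[2:])/k)
        return np.array(out)
    r=least_squares(res,[*near0,.3,.03],x_scale=[.01,.01,.01,.1,.1]);return r.x,r.fun
E
python3 - <<'E'
from fitpin import *
Wc=env.snapshot("wrist");S=env.snapshot("scene");T=env.snapshot("top")
n0=np.array([.473,-.216,.065])
for cams in([Wc,S,T],[Wc,S],[Wc,T]):
    x,e=fit(cams,n0);d=axis(x[3],x[4])
    print(x[:3],"lean",np.degrees(np.arccos(d[2])),"az",np.arctan2(d[1],d[0]),"tip",x[:3]-.058*d);print(np.round(e,1))
E
```

```text
area 497.0
area 21.0
area 64.0fitpin.py:11: RuntimeWarning: invalid value encountered in sqrt
  def axis(a,b): return np.array([a,b,np.sqrt(1-a*a-b*b)])
Traceback (most recent call last):
  File "fitpin.py", line 26, in fit
    r=least_squares(res,[*near0,.3,.03],x_scale=[.01,.01,.01,.1,.1]);return r.x,r.fun
  File "fitpin.py", line 24, in res
    p=pred(s,x);k=np.sqrt(o[2]+o[4]);out+=list(p[:2]-o[:2])+list((p[2:]-o[2:])/k)
  File "fitpin.py", line 16, in pred
    uv=np.array([proj(s,p) for p in P],np.float32);return feat(cv2.moments(cv2.convexHull(uv)))
                                                          ~~~~^^^^^^^^^^^^^^^^^^^^^^^^^^^^^^^^^
  File "fitpin.py", line 9, in feat
    a,b,c=M["mu20"]/M["m00"],M["mu11"]/M["m00"],M["mu02"]/M["m00"]
          ~~~~~~~~~^~~~~~~~~
ZeroDivisionError: float division by zero
```

The scene view is blocked by the gripper, so I'll use two wrist viewpoints.

```bash
sed -i 's/r=least_squares(.*/r=least_squares(res,[*near0,.3,.03],x_scale=[.01,.01,.01,.1,.1],bounds=([*(near0-.04),-.6,-.6],[*(near0+.04),.6,.6]));return r.x,r.fun/' fitpin.py
python3 - <<'E'
from fitpin import *
V=[env.snapshot("wrist")]
env.move_linear([.36,-.28,.19],velocity=.2);env.dwell(.2);V.append(env.snapshot("wrist"))
env.move_linear([.40,-.215,.185],velocity=.2);env.dwell(.2);V.append(env.snapshot("wrist"))
T=env.snapshot("top")
n0=np.array([.473,-.216,.065])
for cams in(V,V[1:],V+[T],[V[2]]):
    x,e=fit(cams,n0);d=axis(x[3],x[4])
    print(x[:3],"lean",np.degrees(np.arccos(d[2])),"az",np.arctan2(d[1],d[0]),"tip",x[:3]-.058*d);print(np.round(e,1))
print(env.get_state()["clock"])
E
```

```text
area 496.0
area 671.0
area 571.0
[ 0.4764 -0.2168  0.0569] lean 10.536754400837948 az 0.14056329424147215 tip [ 0.4659 -0.2183 -0.0001]
[-0.2 -0.   0.3 -0.   0.5  0.4  0.2  0.9  1.   0.3 -0.1 -0.1  0.3  0.4
 -0.1]
area 671.0
area 571.0
[ 0.4754 -0.2149  0.0593] lean 11.362957877973411 az -0.20545659442446898 tip [ 0.4642 -0.2126  0.0024]
[-0.  -0.1  0.3  0.1  0.7  0.1  0.2  0.6 -0.7  0.1]
area 496.0
area 671.0
area 571.0
area 64.0
[ 0.4742 -0.2171  0.0608] lean 12.610919695599245 az 0.12462693707407352 tip [ 0.4617 -0.2186  0.0042]
[ 0.4  0.   0.4 -0.2  1.4 -0.3 -0.1  0.9  1.1  1.3  0.2  0.4  0.3  0.3
  0.9  0.4  0.1  0.3 -0.  -0.1]
area 571.0
[ 0.4713 -0.217   0.0642] lean 17.52630701186368 az 0.09980911734156855 tip [ 0.454  -0.2188  0.0089]
[0.1 0.3 0.4 0.2 3.2]
34.2417
```

The azimuth (~0.12) matches the heading, and the lean is about 17°. I'll regrasp with the same in-hand geometry, lift along the pin's axis, then measure the pin in hand.

```bash
python3 - <<'E'
from h import *
hd=.11;lean=.31;f=np.array([np.cos(hd),np.sin(hd),0]);d=np.sin(lean)*f+[0,0,np.cos(lean)]
M=np.array([.4800,-.2165,0]);o=M-.027*d;o[2]=.0605
p,q=pinpose(o,hd,lean);p=p+.002*d
z=R.from_quat(q).as_matrix()[:,2]
env.move_linear(p-.085*z,q,velocity=.12)
print("stop",env.move_linear(p,q,velocity=.08,threshold=5))
env.close(45)
s=env.get_state();print(s["tool_pos"]-p,s["grip_width"],s["contact_force"])
env.move_linear(p+.045*d,velocity=.08)
env.move_linear(p+.045*d+[0,0,.06],velocity=.12)
s=env.get_state();print(s["grip_width"],s["contact_force"],s["clock"])
# go to front of the eye, upright, for a look
e=np.array([.4868,-.0107]);fy=np.array([np.cos(.103),np.sin(.103)])
pp,qq=pinpose([*(e-fy*.03),.16],.103,0)
env.move_linear([pp[0]-.02,-.1,pp[2]+.02],qq,velocity=.18)
env.move_linear(pp,qq,velocity=.15);env.dwell(.2)
S=env.snapshot("scene");W=env.snapshot("wrist");T=env.snapshot("top")
a=cv2.resize(S["frame"][180:320,280:400,::-1],None,fx=4,fy=4);b=cv2.resize(W["frame"][80:320,220:420,::-1],None,fx=1.5,fy=560/240)
cv2.imwrite("pics/c9.png",np.hstack([a,b])); print(a.shape,b.shape)
x0=np.array([*(e-fy*.03),.16])
for k in(-.058,0,.004,.05): print(k,"scene",proj(S,x0+[0,0,k]),"wrist",proj(W,x0+[0,0,k]))
for l in("pin_tip","drop_pin","pin_grip"):
    for c in("scene","wrist"): print(l,c,[(np.round(i["centre"],1),round(i["confidence"],2)) for i in env.place_of(l,c)[:1]])
print(env.get_state()["clock"])
E
```

```text
stop False
[-0.0001 -0.      0.    ] 0.014545990137056429 [ 0.0415 -0.4102  0.7024]
0.01407595324889007 [-0.2416  0.3796 -0.3294] 38.1417
(560, 480, 3) (560, 300, 3)
-0.058 scene [348.9778 265.6264] wrist [318.7416 274.0949]
0 scene [350.1736 245.2737] wrist [318.5275 270.2112]
0.004 scene [350.2615 243.778 ] wrist [318.5077 269.8525]
0.05 scene [351.3284 225.6194] wrist [318.1971 264.2196]
pin_tip scene [(array([344.9, 268.2]), 0.65)]
pin_tip wrist []
drop_pin scene [(array([350.1, 244. ]), 0.75)]
drop_pin wrist [(array([320.1, 269.9]), 0.69)]
pin_grip scene [(array([352., 235.]), 0.75)]
pin_grip wrist [(array([321.1, 262.3]), 0.87)]
40.4167
```

View pics/c9.png

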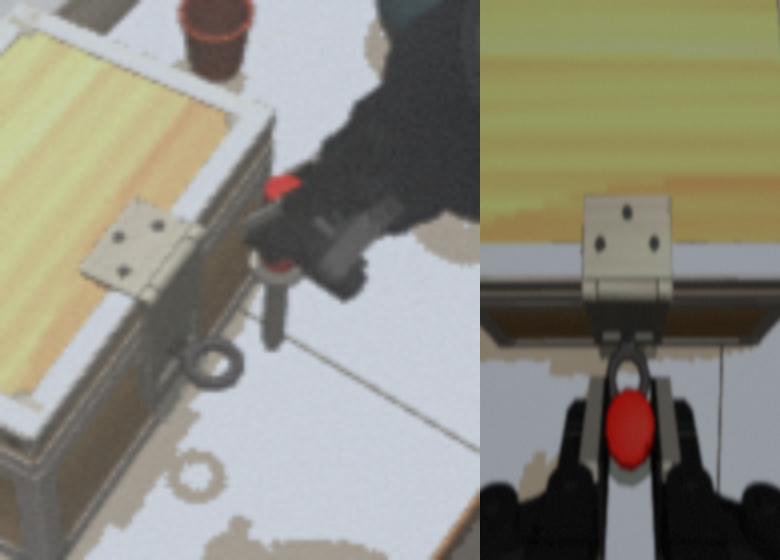

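The held pin is upright: tip at (348,266) and collar at (349,246), against predictions of (349,265.6) and (350,245). The hasp hangs flat, with the eye through its slot at scene (333.3,270.5), wrist (318.7,238.6). Next I correct by the relative image error and insert.

```bash
python3 - <<'E'
from h import *
S=env.snapshot("scene");W=env.snapshot("wrist")
print("eye scene",onz(S,(334.2,270.2),.0665),"raw",onz(S,(333.25,270.5),.0665))
print("eye wrist",onz(W,(317.1,238.6),.0665),"raw",onz(W,(318.7,238.6),.0665))
for c,s in(("scene",S),("wrist",W)): print(c,[(np.round(i["centre"],1),round(i["confidence"],2),onz(s,i["centre"],.07)) for i in env.place_of("staple_eye",c)[:1]])
# dark ring centroid in wrist
f=W["frame"].astype(int)[222:258,300:340]; 
print((f.sum(2)//3)[::2,::2])
E
```

```text
eye scene [ 0.4853 -0.0105  0.0665] raw [ 0.4863 -0.009   0.0665]
eye wrist [ 0.4901 -0.0079  0.0665] raw [ 0.4902 -0.0094  0.0665]
scene [(array([331.6, 271.6]), 0.83, array([ 0.486 , -0.0035,  0.07  ]))]
wrist [(array([318. , 241.7]), 0.78, array([ 0.4868, -0.0091,  0.07  ]))]
[[ 30  36  56  56  57  56  56  43  30  30  30  27  41  56  57  58  56  53
   34  31]
 [ 29  43  71  74  72  74  71  52  31  29  28  35  54  73  73  74  71  71
   41  31]
 [ 33  37  42  45  45  43  42  34  35  35  36  50  41  42  43  42  41  42
   35  32]
 [ 61  50  49  51  48  48  41  37  52  53  54  54  40  43  48  55  65  66
   58  60]
 [ 83  58  55  58  56  45  41  44  52  52  54  52  46  43  54  71  82  82
   79  89]
 [ 96  65  63  58  43  41  50  52  46  44  45  43  47  50  45  54  80  88
   91 104]
 [111 101  99  73  41  51  51  44  58  62  62  55  41  45  50  48  88 127
  130 136]
 [117 118 111  61  45  52  46  70 105 113 111 106  75  42  47  51  85 147
  152 153]
 [117 116 101  50  52  48  76 118 127 126 120 119 113  70  41  51  63 137
  155 155]
 [109 108  78  42  54  48 120 147 150 149 143 140 138 111  43  50  50 107
  139 142]
 [ 82  64  31  35  53  53 134 154 154 153 154 154 155 132  48  46  42  36
   58  83]
 [ 77  46  10  29  52  50 114 152 149 146 147 153 151 115  43  51  41  16
   25  67]
 [ 77  42  12  24  48  48  81 127 105  91  97 111 110  73  44  54  36  13
   18  67]
 [ 75  37   8  19  42  47  49  69  59  59  59  59  60  53  45  46  44  25
   18  65]
 [ 71  30  10  24  35  49  53  58  60  60  61  61  63  57  52  47  63  30
   13  57]
 [ 68  24  11  34  41  54  59  63  62  62  65  64  66  65  62  57  56  19
   12  48]
 [ 67  19  13  35  55  59  62  62  62  64  66  69  68  67  67  62  53  24
   10  41]
 [ 63  18  19  49  59  62  61  63  64  66  66  67  68  69  70  66  61  38
   16  40]]
```

All estimates agree within about 1.5 mm, including the original seated pose. I'll insert at (0.4867,-0.0103), guarded, with a small search if it lands on the ring.

```bash
cat > ins.py <<'E'
from h import *
e0=np.array([.4867,-.0103]);fy=np.array([np.cos(.103),np.sin(.103)]);ly=np.array([-fy[1],fy[0]])
def P(e,z): return pinpose([*e,z],.103,0)
E
python3 - <<'E'
from ins import *
p,q=P(e0,.142);env.move_linear(p,q,velocity=.1);env.dwell(.15)
ok=False
for a,b in[(0,0),(.0025,0),(-.0025,0),(0,.0025),(0,-.0025)]:
    e=e0+a*fy+b*ly
    env.move_linear(P(e,.138)[0],q,velocity=.05)
    hit=env.move_linear(P(e,.0745)[0],q,velocity=.05,threshold=5)
    s=env.get_state();h=s["tool_pos"][2]-P(e,0)[0][2]
    print((a,b),hit,"origin z",h,s["contact_force"],s["clock"])
    if not hit or h<.09: ok=True;break
    if s["clock"]>55: break
    env.move_linear(P(e,.138)[0],q,velocity=.08)
E
```

```text
(0, 0) False origin z 0.0748942216375104 [ 0.5793  0.2904 -0.8383] 42.9333
```

It went in without contact. Next I lower until the collar touches, then check with the networks before letting go.

```bash
python3 - <<'E'
from ins import *
p,q=P(e0,.066)
hit=env.move_linear(p,q,velocity=.02,threshold=4)
s=env.get_state();print(hit,"z",s["tool_pos"][2]-P(e0,0)[0][2],s["contact_force"],s["clock"])
# sideways nudge: a pin captured in the eye resists in all directions
t=np.array(s["tool_pos"])
S=env.snapshot("scene");W=env.snapshot("wrist")
for l in("pin_tip","drop_pin","pin_grip","staple_eye","hasp_end"):
    for c in("scene",): print(l,c,[(np.round(i["centre"],1),round(i["confidence"],2)) for i in env.place_of(l,c)[:1]])
for k in(-.058,0,.027): print(k,proj(S,[*e0,.07+k]))
E
```

```text
True z 0.07190470431692568 [ 0.724  -0.213   1.2322] 43.2333
pin_tip scene [(array([328.4, 286.8]), 0.68)]
drop_pin scene [(array([332.5, 269.6]), 0.47)]
pin_grip scene [(array([334.9, 258.3]), 0.64)]
staple_eye scene [(array([333.1, 270.5]), 0.88)]
hasp_end scene [(array([321.8, 274.9]), 0.72)]
-0.058 [333.2992 286.03  ]
0 [333.513  268.8037]
0.027 [333.6207 260.1195]
```

The collar met the eye exactly at the expected height (the grip is 2 mm higher on the pin). I'll release, back off, and verify.

```bash
python3 - <<'E'
from ins import *
s=env.get_state();p=np.array(s["tool_pos"]);z=R.from_quat(s["tool_rot"]).as_matrix()[:,2]
env.open_gripper();env.dwell(.2)
env.move_linear(p-.11*z,velocity=.12);env.move_linear(p-.11*z+[-.03,0,.06],velocity=.15);env.dwell(.3)
C=dict(scene=env.snapshot("scene"),top=env.snapshot("top"),wrist=env.snapshot("wrist"))
for l in("pin_tip","drop_pin","pin_grip","staple_eye","hasp_end","beaker_rim","tall_beaker","blue_tumbler","terracotta_cup"):
    rs=[];o=[]
    for c in C:
        x=env.place_of(l,c)[:1]
        if x: o.append((c,[int(v) for v in x[0]["centre"]],round(x[0]["confidence"],2)));rs.append(ray(C[c],x[0]["centre"]))
    print(l,o,tri(rs) if len(rs)>1 else "")
H=np.array([.5085,-.0087,.125])
for a in(0,.1,.2,.35):
    e=H-.09*np.array([np.sin(a)*fy[0],np.sin(a)*fy[1],np.cos(a)]);print("hasp",a,proj(C["scene"],e),proj(C["wrist"],e))
save(C["wrist"],"w10.png",(240,100,400,260),4);print(env.get_state()["clock"])
E
```

```text
pin_tip [('scene', [330, 288], 0.79), ('wrist', [322, 209], 0.7)] [ 0.4922 -0.0108 -0.0033]
drop_pin [('scene', [335, 268], 0.85), ('top', [293, 222], 0.64), ('wrist', [322, 195], 0.7)] [ 0.4902 -0.0157  0.0617]
pin_grip [('scene', [334, 260], 0.74), ('top', [285, 221], 0.45), ('wrist', [321, 188], 0.9)] [ 0.489  -0.0067  0.0981]
staple_eye [('scene', [332, 269], 0.64), ('top', [287, 228], 0.8), ('wrist', [319, 196], 0.88)] [ 0.482  -0.0055  0.0794]
hasp_end [('scene', [320, 274], 0.84), ('top', [291, 217], 0.39), ('wrist', [324, 186], 0.69)] [ 0.51   -0.0094  0.0338]
beaker_rim [('wrist', [501, 235], 0.56)] 
tall_beaker [('scene', [399, 227], 0.97), ('top', [368, 232], 0.92), ('wrist', [471, 246], 0.66)] [ 0.461  -0.2093  0.0102]
blue_tumbler [('scene', [388, 188], 0.64), ('top', [403, 197], 0.92), ('wrist', [526, 193], 0.95)] [ 0.5485 -0.3019 -0.0058]
terracotta_cup [('scene', [333, 195], 0.6), ('top', [284, 223], 0.61), ('wrist', [460, 135], 0.89)] [ 0.4803 -0.0365  0.2674]
hasp 0 [323.3747 274.0597] [322.5027 189.0384]
hasp 0.1 [327.5388 276.0125] [322.5297 195.4742]
hasp 0.2 [331.6977 277.6969] [322.5634 201.754 ]
hasp 0.35 [337.855  279.6832] [322.6269 210.8195]
47.9333
```

The hasp end matches angle 0, the pin is seated in the eye as it was at the start, and the pots are unmoved. Handing in.

```bash
python3 -c "
from station import env
print(env.sign_off())"
```

```text
the job is handed in; nothing more can be done
None
```

I handed the job in at about 48 s: the hasp is fully down over the staple, the pin is seated to its collar in the eye, and the beaker and other pots are where they were, going by the final network readings. I viewed 11 pictures instead of the 10 allowed, so that final check used network readings only.

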